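Pack the staining tray

TASK

Pack the staining tray for the next run: set the small stoppered vial, the slim nozzle-topped dropper bottle, the wide nozzle-topped dropper bottle and the bench timer each upright into the one pocket that is cut to its shape and size (a little loose all round), setting them down rather than dropping them. The two bottles with flat screw caps do not belong in the tray: leave them standing where they are.

Things in the scene. Friction and masses are not known exactly. Their poses are not given: they have to be found in the camera images.
- vial: Small round clear-glass vial with a pale stopper, 30 mm across, 70 mm tall including the stopper (stopper 29 mm across, top 14 mm), about 30 g. Belongs in the small round pocket. z up, origin at the centre of the underside. Loose; its place varies. 
- dropper: Slim pale dropper bottle with a pointed red nozzle top: body 44 mm across, straight up to about 65 mm and then shouldered, round cap collar 26 mm across from 91 to 110 mm high, slender nozzle 14 mm across from there to 126 mm; about 60 g. It can be lifted by the collar or the body. Belongs in the medium round pocket. z up, origin at the centre of the underside. Loose; its place varies. 
- stain: Wide black dropper bottle with a pointed dark nozzle top: body 57 mm across, straight up to about 60 mm and then shouldered, round cap collar 28 mm across from 86 to 103 mm high, slender nozzle 15 mm across from there to 118 mm; about 110 g. It can be lifted by the collar or the body. Belongs in the large round pocket. z up, origin at the centre of the underside. Loose; its place varies. 
- timer: Flat white bench timer, a box 45 (x) by 70 (y) mm and 26 mm high at its case (29 mm with its buttons), about 70 g. Grasp it across its 45 mm width. Belongs in the oblong pocket, its long side along the pocket's long side, either way round. z up, origin at the centre of the underside. Loose; its place varies. 
- capped_short: Short brown bottle with a flat pale screw cap, 48 mm across, 96 mm tall. Does not belong in the tray. Origin at the centre of the underside, z up. Loose; its place varies.
- capped_tall: Tall brown bottle with a flat dark screw cap, 54 mm across, 130 mm tall. Does not belong in the tray. Origin at the centre of the underside, z up. Loose; its place varies. (A small pot with a red lid, 59 mm across and 58 mm tall, stands among the bottles and is only a bystander.)
- pocket_small: Fixed grey block 88 (x) by 94 (y) by 16 mm, one of four in varying order in a low tray (106 by 410 mm, rim 12 mm high), 100 mm apart along y. Origin: centre of the block's underside, under the pocket's centre, 4.5 mm above the worktop; pocket floor 6 mm and block top 16 mm above the origin. z up. Pocket floor lined black. This one has the small round pocket, 42 mm across, for the vial.
- pocket_medium: Fixed grey block 88 (x) by 94 (y) by 16 mm, one of four in varying order in a low tray (106 by 410 mm, rim 12 mm high), 100 mm apart along y. Origin: centre of the block's underside, under the pocket's centre, 4.5 mm above the worktop; pocket floor 6 mm and block top 16 mm above the origin. z up. Pocket floor lined black. This one has the medium round pocket, 57 mm across, for the slim dropper bottle.
- pocket_large: Fixed grey block 88 (x) by 94 (y) by 16 mm, one of four in varying order in a low tray (106 by 410 mm, rim 12 mm high), 100 mm apart along y. Origin: centre of the block's underside, under the pocket's centre, 4.5 mm above the worktop; pocket floor 6 mm and block top 16 mm above the origin. z up. Pocket floor lined black. This one has the large round pocket, 70 mm across, for the wide black dropper bottle.
- pocket_oblong: Fixed grey block 88 (x) by 94 (y) by 16 mm, one of four in varying order in a low tray (106 by 410 mm, rim 12 mm high), 100 mm apart along y. Origin: centre of the block's underside, under the pocket's centre, 4.5 mm above the worktop; pocket floor 6 mm and block top 16 mm above the origin. z up. Pocket floor lined black. This one has the oblong pocket, 58 (x) by 83 (y) mm, for the timer.
Things that resemble listed ones, but are neither listed nor needed, are in the scene too. Leave any green look-alike of the dropper alone. Leave any black look-alike of the vial alone.

How it is judged:
At the end, for the whole second after the job is handed in: The vial, the slim dropper bottle, the wide dropper bottle and the timer each stand on the floor of their own pocket (centres within 12 mm, upright within 0.1 rad, the timer's sides within 0.25 rad of the pocket's), at rest; both screw-capped bottles stand upright within 20 mm of where they were (horizontal distance between vial and pocket_small below 0.012 m and z of vial in the frame of pocket_small between 0.003 and 0.01 m and angle between each of vial, dropper, stain, timer, capped_short, capped_tall's own z axis and vertical below 0.1 rad and linear speed of each of vial, dropper, stain, timer below 0.02 m/s and angular speed of each of vial, dropper, stain, timer below 0.2 rad/s and horizontal distance between dropper and pocket_medium below 0.012 m and z of dropper in the frame of pocket_medium between 0.003 and 0.01 m and horizontal distance between stain and pocket_large below 0.012 m and z of stain in the frame of pocket_large between 0.003 and 0.01 m and horizontal distance between timer and pocket_oblong below 0.012 m and z of timer in the frame of pocket_oblong between 0.003 and 0.01 m and angle between the x axis of timer and the x axis of pocket_oblong, either way round below 0.25 rad and distance of each of capped_short, capped_tall from where it was at the start of the episode below 0.02 m); the robot touches nothing.
It fails at once if a thing was dropped into its pocket instead of being set down ((horizontal distance between vial and pocket_small below 0.03 m and z of vial in the frame of pocket_small below 0.05 m and linear speed of vial above 0.7 m/s) or (horizontal distance between dropper and pocket_medium below 0.03 m and z of dropper in the frame of pocket_medium below 0.05 m and linear speed of dropper above 0.7 m/s) or (horizontal distance between stain and pocket_large below 0.03 m and z of stain in the frame of pocket_large below 0.05 m and linear speed of stain above 0.7 m/s) or (horizontal distance between timer and pocket_oblong below 0.03 m and z of timer in the frame of pocket_oblong below 0.05 m and linear speed of timer above 0.7 m/s)).
It fails at once if a screw-capped bottle was moved from its place or knocked over ((distance of capped_short from where it was at the start of the episode above 0.03 m or angle between capped_short's own z axis and vertical above 0.35 rad) or (distance of capped_tall from where it was at the start of the episode above 0.03 m or angle between capped_tall's own z axis and vertical above 0.35 rad)).
It also fails if it takes over 128 s, if anything falls off the work surface, if the arm or the gripper's body presses on something with over 40 N, if the wrist force passes 120 N, or if a joint passes its speed limit or range.

ROBOT

A 6-joint arm with a two-finger parallel gripper is mounted at the origin on a cart in front of the work surface, level with it; the furniture and walls round the work are solid. World frame = base frame: x ahead of the robot, y to its left, z up, the work surface at z = 0. Lengths are in m, angles in rad, forces in N, time in s.
With the tool pointing down it reaches from about 0.275 to 0.725 m from the base axis. Payload 5.6 kg.
Tool frame: the origin (TCP) lies at the very end of the fingers, on their centre line; the grasp point (between the pads) lies 19 mm behind it; z points along the fingers, y is the line along which they close (so a half turn about z gives the same grasp; the last joint's range is limited). The gripper opens to 85 mm and grips with 20 to 120 N. Pads are 22 mm wide; open, the fingers measure 114 mm over their backs; the gripper's body (76 mm by 85 mm) begins 54 mm behind the grasp point. The pads swing forward as they close: fully open they stand 13 mm farther back than shut.
Start: joints at [1.492, 0.255, 0.108, 0, -1.424, -0.285], TCP at [0.196, 0.514, 0.231] pointing down, gripper open.
Joint ranges: [-2.95, 2.95], [-1.21, 1.97], [-1.09, 1.5], [-2.87, 1.71], [-2.94, -0.07], [-3.05, 3.05]. Speed limits (rad/s): [2.57, 2.57, 3.14, 3.14, 3.14, 3.14].

INTERFACE

Orientations are given as a unit quaternion [w, x, y, z].
In Python, from rig import robot, optics, ticket gives the robot as it stands.
- The arm moves only by the tool move_arm, never from a script. Its argument "targets" is a list of rows, each an object of numbers: "wx", "wy", "wz": the turn, a rotation vector about the tool's x, y, z in rad; "dx", "dy", "dz": the shift along the tool's x, y, z in cm; "fingers": the gripper command: -1 is fully open, 1 is shut, values between are in proportion. In form: [{"wx": .., "wy": .., "wz": .., "dx": .., "dy": .., "dz": .., "fingers": ..}, ...]. A call has 1 to 8 rows; each row is the pose to reach, as a shift and turn from the pose commanded when the call began, along the tool's axes at that moment; what a row does not reach only later rows make up. A row lasts 1/8 s, in which the tool goes at most 62.5 mm and 10.7 degrees, less where a joint would pass 70% of its speed; a pose out of reach is approached as far as the arm can. A call with a gripper value outside its range is refused whole. The fingers move at their own pace and stop on an object; "squeeze" is the grip in N (left out, the last holds). Time passes only in rows, so rows that repeat a pose let the fingers close. It gives the time, the measured TCP pose, the force, the opening and the grip force at its end, in the units of the state.
- robot.get_obs(): the state, without advancing time (a new reading comes with each control period).
- optics.grab_frame(name): name is "side" or "top"; returns a dict with "color" (480x640x3 uint8, red, green, blue), "fovy" (degrees; the focal length in pixels is half the picture's height over the tangent of half this angle, whatever the lens; pixels are square), "cx", "cy" (the principal point, pixels), "pose" (4x4, takes a point from camera to world coordinates). Camera axes: x right, y down, z forward; pixel columns grow to the right and rows downward; lengths in m; the calibration is good to about 2 mm. A picture is of the moment at which its call begins. There is no depth.
- ticket.sign_off(): hands the job in; it is judged then, once.
The state is a dict: "time": time; "qpos": joint angles; "qd": joint speeds; "tau": joint torques, N m; "tcp_pos": TCP position; "tool_rot": TCP orientation; "wrist_force": force on the tool from outside, world axes, zero at the start; "ft_torque": the same for the moment, N m; "width": finger opening in m; "grasp_force": force on a finger pad.
Only numpy, scipy, OpenCV 4.12 (cv2) and the standard library are available. Lean on these libraries where they do the work, as an engineer would, in place of code of your own. Each camera call takes 0.05 s, during which the arm holds its last target. There are 200 camera calls.

## Working session

There is one attempt and no reset: what is moved stays moved. The work goes in short steps, Python scripts to look and compute and a tool call to move; the robot and the scene stay as the last step left them, time stands still between calls to the robot, and variables do not carry over. Pictures are saved under pics/ and viewed, at most 14 in all, crops included, and the job is handed in when it is done.

Besides the shell and the picture viewer there is one more tool, called after "Request:" as name(argument=value, ...), one argument or row to a line, values as JSON. move_arm: Moves the arm, as the interface text tells. Its arguments: {"type":"object","properties":{"targets":{"type":"array","items":{"type":"object","properties":{"wx":{"type":"number"},"wy":{"type":"number"},"wz":{"type":"number"},"dx":{"type":"number"},"dy":{"type":"number"},"dz":{"type":"number"},"fingers":{"type":"number"}}}},"squeeze":{"type":"number"}},"required":["targets"]}

```bash
mkdir -p pics; cat > h.py <<'E'
import numpy as np, cv2, pickle
def grab(n):
    from rig import optics
    f=optics.grab_frame(n); pickle.dump(f,open(f'/tmp/{n}.pkl','wb')); return f
def load(n): return pickle.load(open(f'/tmp/{n}.pkl','rb'))
def K(f): return 240/np.tan(np.radians(f['fovy'])/2)
def ray(f,u,v):
    d=f['pose'][:3,:3]@np.array([(u-f['cx'])/K(f),(v-f['cy'])/K(f),1]); return f['pose'][:3,3],d
def onz(f,u,v,z):
    o,d=ray(f,u,v); return o+d*(z-o[2])/d[2]
def proj(f,p):
    q=f['pose'][:3,:3].T@(np.asarray(p)-f['pose'][:3,3]); return np.array([f['cx'],f['cy']])+K(f)*q[:2]/q[2]
E
python3 - <<'E'
from h import *
from rig import robot
for n in('top','side'):
    f=grab(n); cv2.imwrite(f'pics/{n}0.png',f['color'][:,:,::-1]); print(n,f['fovy'],f['cx'],f['cy'],f['pose'].round(3).tolist())
o=robot.get_obs(); print(o['time'],o['tcp_pos'],o['tool_rot'],o['width'])
E
```

```text
top 49.570544708713726 323.340779720432 234.50891876071591 [[0.006, -0.996, 0.092, 0.371], [-1.0, -0.005, 0.019, -0.024], [-0.018, -0.092, -0.996, 1.368], [0.0, 0.0, 0.0, 1.0]]
side 43.48581854672873 314.42110836990736 235.74718642462815 [[0.987, 0.105, -0.123, 0.651], [0.161, -0.586, 0.794, -1.096], [0.011, -0.803, -0.596, 0.867], [0.0, 0.0, 0.0, 1.0]]
0.1 [0.19549824 0.51361411 0.23050585] [ 8.35046218e-04  9.83498249e-01 -1.80915677e-01 -1.17395314e-04] 0.08564744701395416
```

View pics/top0.png

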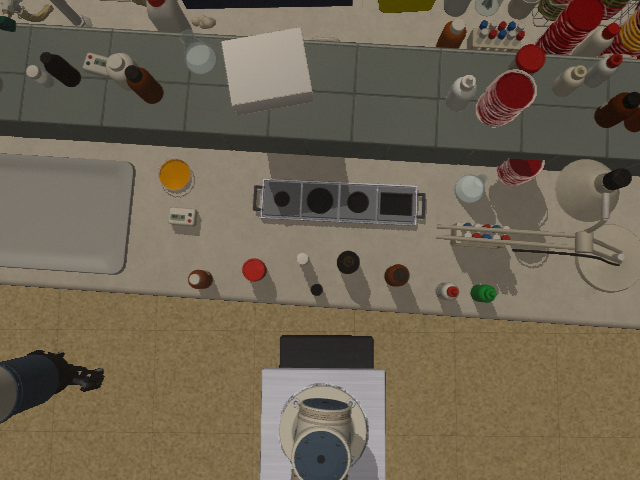

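View pics/side0.png

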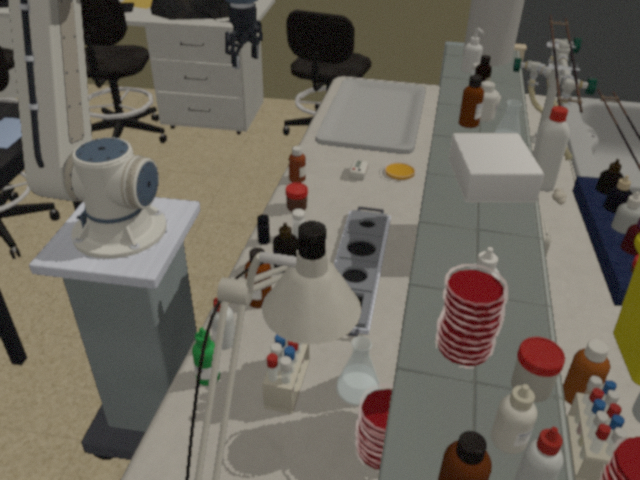

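```bash
python3 - <<'E'
from h import *
f=load('top');c=f['color'][:,:,::-1]
cv2.imwrite('pics/t1.png',cv2.resize(c[150:320,160:360],(800,680),interpolation=cv2.INTER_CUBIC)[:600])
cv2.imwrite('pics/t1.png',cv2.resize(c[160:310,160:360],(800,600),interpolation=cv2.INTER_CUBIC))
cv2.imwrite('pics/t2.png',cv2.resize(c[160:310,340:540],(800,600),interpolation=cv2.INTER_CUBIC))
g=load('side');cv2.imwrite('pics/s1.png',cv2.resize(g['color'][140:440,180:420,::-1],(480,600),interpolation=cv2.INTER_CUBIC))
for n,u,v,z in [('short',200,279,.096),('pot',254,269,.058),('vial',303,259,.07),('blk',317,290,.07),('stain',348,262,.118),('tall',397,275,.13),('drop',451,292,.126),('green',487,293,.12),('timer',183,217,.029),('p1',282,199,.0105),('p2',320,200,.0105),('p3',358,202,.0105),('p4',396,204,.0105),('shelfedge',320,142,0.1)]:
    p=onz(f,u,v,z); print(n,p.round(3),np.hypot(*p[:2]).round(3),proj(g,p).round(0))
E
```

```text
short [0.378 0.301 0.096] 0.483 [295. 150.]
pot [0.404 0.175 0.058] 0.44 [296. 188.]
vial [0.43  0.051 0.07 ] 0.433 [296. 212.]
blk [0.353 0.015 0.07 ] 0.353 [261. 217.]
stain [ 0.421 -0.06   0.118] 0.425 [283. 222.]
tall [ 0.39  -0.176  0.13 ] 0.428 [256. 248.]
drop [ 0.351 -0.304  0.126] 0.464 [219. 290.]
green [ 0.349 -0.39   0.12 ] 0.523 [204. 325.]
timer [0.539 0.368 0.029] 0.653 [356. 165.]
p1 [0.591 0.111 0.01 ] 0.601 [366. 225.]
p2 [0.588 0.011 0.01 ] 0.588 [361. 250.]
p3 [ 0.583 -0.089  0.01 ] 0.59 [354. 277.]
p4 [ 0.578 -0.189  0.01 ] 0.609 [346. 308.]
shelfedge [0.72 0.01 0.1 ] 0.72 [422. 224.]
```

View pics/t1.png

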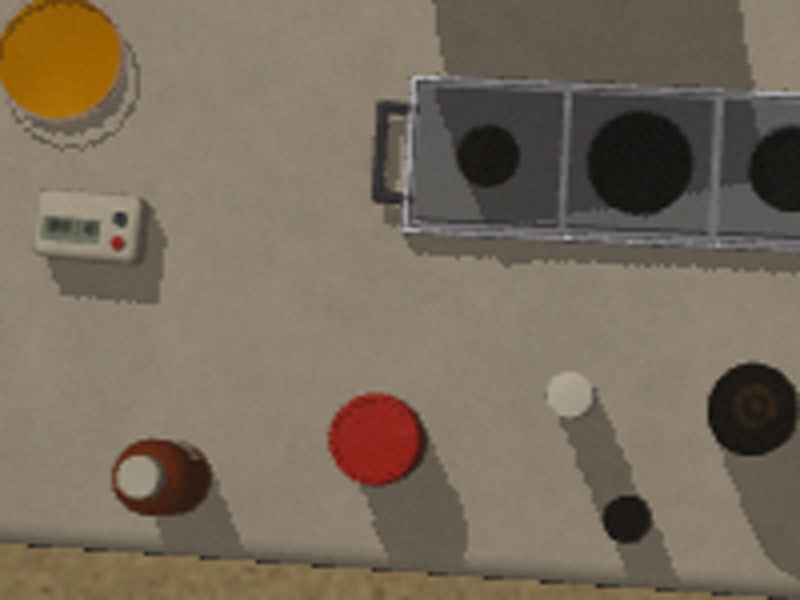

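View pics/t2.png

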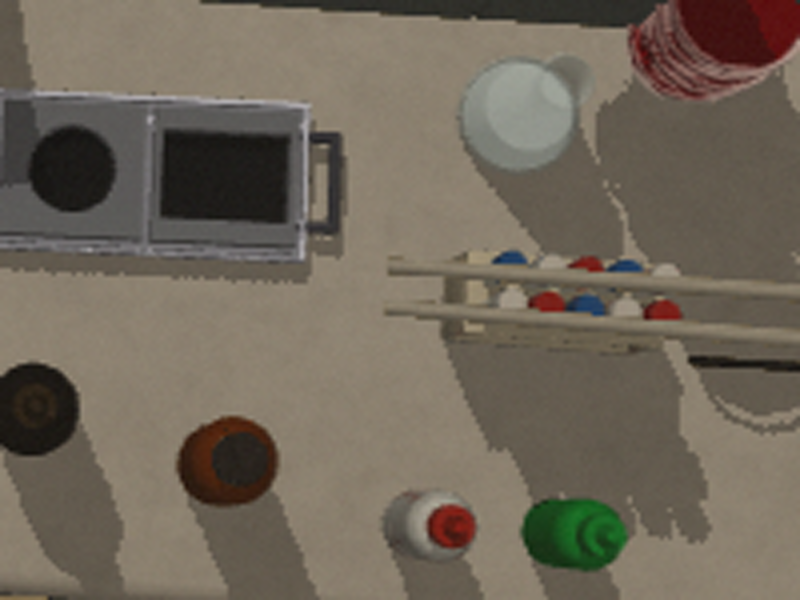

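View pics/s1.png

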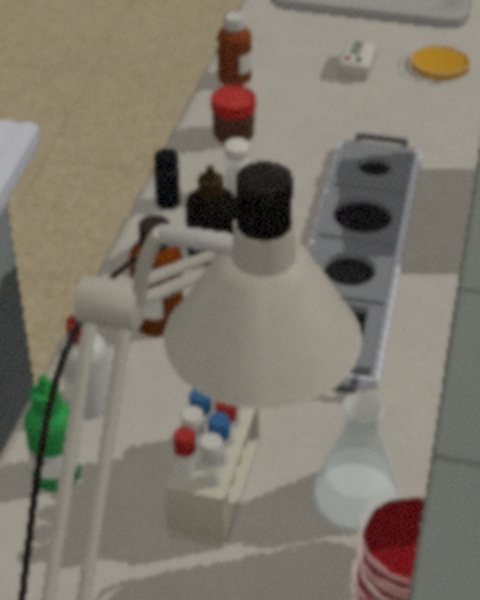

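```bash
python3 - <<'E'
from h import *
f=load('top');g=load('side')
def tri(a,b):
    o,d=ray(f,*a);p,e=ray(g,*b)
    s=np.linalg.lstsq(np.c_[d,-e],p-o,rcond=None)[0]; A=o+s[0]*d;B=p+s[1]*e
    return ((A+B)/2).round(3),np.linalg.norm(A-B).round(3)
print('joint',tri((585,242),(232,290)))
print('lamptop',tri((615,180),(312,238)))
for z in (.1,.2,.3,.4,.5,.6):
    print(z,[ (onz(f,*q,z).round(2)[:2],proj(g,onz(f,*q,z)).round(0)) for q in((437,232),(510,238))])
hsv=cv2.cvtColor(f['color'],cv2.COLOR_RGB2HSV)
# pocket floors
m=((hsv[:,:,2]<45)).astype(np.uint8); m[:180]=0;m[225:]=0;m[:,:262]=0;m[:,418:]=0
n,l,s,c=cv2.connectedComponentsWithStats(m)
for i in range(1,n):
    if s[i,4]>60:
        q=cv2.minAreaRect(cv2.findContours((l==i).astype(np.uint8),0,1)[0][0]); print('pock',s[i],onz(f,*c[i],.0105).round(4),q)
def blob(name,mask,box,z):
    x0,y0,x1,y1=box;M=np.zeros(mask.shape,np.uint8);M[y0:y1,x0:x1]=mask[y0:y1,x0:x1]
    n,l,s,c=cv2.connectedComponentsWithStats(M);i=1+np.argmax(s[1:,4]);
    q=cv2.minAreaRect(cv2.findContours((l==i).astype(np.uint8),0,1)[0][0])
    ctr=s[i,:2]+(s[i,2:4]-1)/2; print(name,s[i],c[i].round(1),onz(f,*c[i],z).round(4),q)
H,S,V=[hsv[:,:,i].astype(int) for i in range(3)]
blob('vial',V*(S<60)>165 ,(290,245,315,270),.07)
blob('stain',V<60,(333,245,362,280),.06)
red=((H<8)|(H>172))&(S>150)
blob('dropred',red,(440,280,465,302),.11)
blob('potred',red,(235,250,275,290),.058)
wh=(V>140)&(S<40)
blob('timer',wh,(165,200,202,230),.027)
blob('tallbody',((S>110)|(V<70)),(382,260,415,288),.05)
print(V[259,303],S[259,303],V[245,303],S[245,303],V[217,175],S[217,175])
E
```

```text
joint (array([ 0.453, -0.523,  0.333]), np.float64(0.002))
lamptop (array([ 0.559, -0.53 ,  0.438]), np.float64(0.002))
0.1 [(array([ 0.5 , -0.28]), array([299., 300.])), (array([ 0.48, -0.45]), array([271., 371.]))]
0.2 [(array([ 0.49, -0.26]), array([295., 251.])), (array([ 0.47, -0.42]), array([268., 312.]))]
0.3 [(array([ 0.48, -0.24]), array([291., 198.])), (array([ 0.46, -0.39]), array([265., 249.]))]
0.4 [(array([ 0.47, -0.22]), array([287., 140.])), (array([ 0.46, -0.35]), array([262., 181.]))]
0.5 [(array([ 0.46, -0.2 ]), array([282.,  77.])), (array([ 0.45, -0.32]), array([259., 108.]))]
0.6 [(array([ 0.45, -0.18]), array([277.,   8.])), (array([ 0.44, -0.28]), array([255.,  30.]))]
pock [307 188  26  26 532] [0.5877 0.0121 0.0105] ((319.5, 200.5), (25.0, 25.0), 90.0)
pock [274 191  16  16 191] [0.5919 0.1121 0.0105] ((282.0, 198.5), (14.849241256713867, 14.849241256713867), 45.0)
pock [347 192  22  21 349] [ 0.5835 -0.088   0.0105] ((357.5, 202.0), (20.0, 21.0), 90.0)
pock [380 193  32  23 663] [ 0.5791 -0.1885  0.0105] ((395.6561584472656, 203.7217254638672), (31.25030517578125, 21.451881408691406), 2.726310968399048)
vial [297 253   9   9  41] [300.4 256.2] [0.4366 0.0574 0.07  ] ((300.25, 256.25), (4.949747085571289, 9.899494171142578), 45.0)
stain [337 251  23  23 407] [347.7 262. ] [ 0.423  -0.0612  0.06  ] ((347.5000305175781, 262.0000305175781), (21.920310974121094, 21.920310974121094), 45.0)
dropred [447 287  12  10  93] [452.2 291.3] [ 0.3524 -0.3103  0.11  ] ((452.5, 291.5), (9.0, 11.0), 90.0)
potred [242 259  24  22 411] [253.7 269.4] [0.4032 0.1757 0.058 ] ((253.5, 269.5), (21.0, 23.0), 90.0)Traceback (most recent call last):
  File "<stdin>", line 30, in <module>
  File "<stdin>", line 20, in blob
    return _wrapfunc(a, 'argmax', axis=axis, out=out, **kwds)
    return bound(*args, **kwds)
ValueError: attempt to get argmax of an empty sequence
```

```bash
cat > m.py <<'E'
import sys,numpy as np
from scipy.spatial.transform import Rotation as R
from rig import robot
o=robot.get_obs(); q=o['tool_rot']; T=R.from_quat([q[1],q[2],q[3],q[0]])
x,y,z,yaw=map(float,sys.argv[1:5])
d=T.inv().apply(np.array([x,y,z])-o['tcp_pos'])*100
w=(T.inv()*R.from_euler('z',yaw)*R.from_quat([1,0,0,0])).as_rotvec()
print('d',d.round(2),'w',w.round(3),'tcp',o['tcp_pos'].round(4),'t',o['time'],'w',o['width'],'q',np.round(o['qpos'],2))
E
python3 m.py .431 .052 .22 0
python3 - <<'E'
from h import *
f=load('top');hsv=cv2.cvtColor(f['color'],cv2.COLOR_RGB2HSV);V=hsv[:,:,2];S=hsv[:,:,1]
print(onz(f,302.1,258.1,.07))
print(V[205:230:2,166:202:2]);print(V[250:268,294:312])
E
```

```text
d [38.44 34.76  1.11] w [ 0.002  0.    -0.364] tcp [0.1955 0.5136 0.2305] t 0.1 w 0.08564744701395416 q [ 1.49  0.26  0.11 -0.   -1.42 -0.28]
[0.43178614 0.05299881 0.07      ]
[[141 142 143 141 143 142 142 142 142 142 142 141 142 142 141 141 138 142]
 [141 143 126 141 139 132 139 129 139 143 141 144 139 144 140 138 139 145]
 [139 140 164 163 163 163 160 159 162 164 161 161 156 153 130 141 140 142]
 [144 142 161 162 161 159 160 162 157 161 160 163 161 160 143  76 141 141]
 [140 142 157 157 162 159 161 160 159 160 158 122  61 157 130  75 109 141]
 [140 143 136  75  63  72 105 104  91 104 158  92  57 157 116  78 101 141]
 [140 139 122  73  77  69 101  99  61  93 157 154 156 154 108  81 103 108]
 [140 141 128 107 106 108 109 109 106 120 154 145 147 151  95  81 102  99]
 [141 139 160 156 155 156 156 154 153 155 153 129 102 152  88  80  98  99]
 [142 138 106 112 119 128 131 136 139 141 144 149 151 141  83  90 100 110]
 [140 141 139 103  98  97  94  92  89  86  84  90  97  91  76 101 102 110]
 [144 142 139 132 101  98 101 102 101 102 100 100  99 102 101 102 102 111]
 [143 142 140 131  97  
[... 703 characters left out ...]
163 155 101 127 140 140]
 [137 133 126 166 169 166 165 165 162 163 164 160 159 151  94  98 139 141]
 [136 138 142 166 167 164 162 163 163 161 161 159 160 152  84  98 141 140]
 [138 136 142 148 164 166 162 163 161 159 158 160 153 112  87  95 106 139]
 [138 140 136 138 147 162 164 164 162 161 159 155 130  86  87  97 109 140]
 [139 139 140 137 141 147 162 160 160 162 158 114  79  87  94  97 100 109]
 [136 139 138 137 139 133  94 109 120 103  83  93  92  96  97  98  97 110]
 [136 136 138 136 136 130  97  96  97  93  95  94  98  99 100 100 100 101]
 [137 137 138 139 138 132  98  98 102  99 101  98  97  99  99 102 100  99]
 [137 137 140 139 136 137 135 101 100  98 100  99  99 100  96  98  98 100]]
```

Request:
move_arm(
  targets=[
    {"dx": 38.5,"dy": 34.7,"dz": 1.1,"wz": -0.364,"fingers": -1},
    {"dx": 38.5,"dy": 34.7,"dz": 1.1,"wz": -0.364,"fingers": -1},
    {"dx": 38.5,"dy": 34.7,"dz": 1.1,"wz": -0.364,"fingers": -1},
    {"dx": 38.5,"dy": 34.7,"dz": 1.1,"wz": -0.364,"fingers": -1},
    {"dx": 38.5,"dy": 34.7,"dz": 1.1,"wz": -0.364,"fingers": -1},
    {"dx": 38.5,"dy": 34.7,"dz": 1.1,"wz": -0.364,"fingers": -1},
    {"dx": 38.5,"dy": 34.7,"dz": 1.1,"wz": -0.364,"fingers": -1},
    {"dx": 38.5,"dy": 34.7,"dz": 1.1,"wz": -0.364,"fingers": -1},
  ],
  squeeze=30,
)

```text
$.targets[0]: bad value
```

Request:
move_arm(
  targets=[
    {"fingers": -1},
  ],
)

```text
$.targets[0]: bad value
```

```bash
python3 m.py .432 .053 .22 0; python3 m.py .432 .053 .025 0
```

```text
d [38.49 34.63  1.11] w [ 0.002  0.    -0.364] tcp [0.1955 0.5136 0.2305] t 0.1 w 0.08564744701395416 q [ 1.49  0.26  0.11 -0.   -1.42 -0.28]
d [38.49 34.6  20.61] w [ 0.002  0.    -0.364] tcp [0.1955 0.5136 0.2305] t 0.1 w 0.08564744701395416 q [ 1.49  0.26  0.11 -0.   -1.42 -0.28]
```

Request:
move_arm(
  targets=[
    {"wx": 0.0,"wy": 0.0,"wz": 0.0,"dx": 0.0,"dy": 0.0,"dz": 0.0,"fingers": -1.0},
  ],
  squeeze=30,
)

```text
time: 0.22
tcp_pos: [0.1956, 0.5138, 0.2308]
tool_rot: [0.0, 0.984, -0.181, -0.0]
wrist_force: [-0.7, 0.7, 0.5]
width: 0.0851
grasp_force: 0.0
```

Request:
move_arm(
  targets=[
    {"wx": 0,"wy": 0,"wz": -0.364,"dx": 38.5,"dy": 34.6,"dz": 1.1,"fingers": -1},
    {"wx": 0,"wy": 0,"wz": -0.364,"dx": 38.5,"dy": 34.6,"dz": 1.1,"fingers": -1},
    {"wx": 0,"wy": 0,"wz": -0.364,"dx": 38.5,"dy": 34.6,"dz": 1.1,"fingers": -1},
    {"wx": 0,"wy": 0,"wz": -0.364,"dx": 38.5,"dy": 34.6,"dz": 1.1,"fingers": -1},
    {"wx": 0,"wy": 0,"wz": -0.364,"dx": 38.5,"dy": 34.6,"dz": 1.1,"fingers": -1},
    {"wx": 0,"wy": 0,"wz": -0.364,"dx": 38.5,"dy": 34.6,"dz": 1.1,"fingers": -1},
    {"wx": 0,"wy": 0,"wz": -0.364,"dx": 38.5,"dy": 34.6,"dz": 1.1,"fingers": -1},
    {"wx": 0,"wy": 0,"wz": -0.364,"dx": 38.5,"dy": 34.6,"dz": 1.1,"fingers": -1},
  ],
  squeeze=30,
)

```text
time: 1.23
tcp_pos: [0.4248, 0.0675, 0.2209]
tool_rot: [-0.0, 1.0, 0.0, 0.0]
wrist_force: [1.2, 0.7, 0.1]
width: 0.0855
grasp_force: 0.0
```

Request:
move_arm(
  targets=[
    {"wx": 0,"wy": 0,"wz": 0,"dx": 0,"dy": 0,"dz": 0,"fingers": -1},
    {"wx": 0,"wy": 0,"wz": 0,"dx": 0,"dy": 0,"dz": 0,"fingers": -1},
  ],
)

```text
time: 1.48
tcp_pos: [0.4241, 0.0693, 0.2205]
tool_rot: [-0.0, 1.0, -0.001, -0.0]
wrist_force: [-0.3, 0.2, -0.4]
width: 0.085
grasp_force: 0.0
```

```bash
python3 m.py .432 .053 .025 0
```

```text
d [ 0.8   1.63 19.55] w [-0.     0.    -0.001] tcp [0.4241 0.0693 0.2205] t 1.475 w 0.08504292338160659 q [ 0.53  0.02 -0.2  -0.   -1.35  1.04]
```

Request:
move_arm(
  targets=[
    {"wx": 0,"wy": 0,"wz": 0,"dx": 0.8,"dy": 1.6,"dz": 0,"fingers": -1},
    {"wx": 0,"wy": 0,"wz": 0,"dx": 0.8,"dy": 1.6,"dz": 5,"fingers": -1},
    {"wx": 0,"wy": 0,"wz": 0,"dx": 0.8,"dy": 1.6,"dz": 10,"fingers": -1},
    {"wx": 0,"wy": 0,"wz": 0,"dx": 0.8,"dy": 1.6,"dz": 14,"fingers": -1},
    {"wx": 0,"wy": 0,"wz": 0,"dx": 0.8,"dy": 1.6,"dz": 17,"fingers": -1},
    {"wx": 0,"wy": 0,"wz": 0,"dx": 0.8,"dy": 1.6,"dz": 19.5,"fingers": -1},
    {"wx": 0,"wy": 0,"wz": 0,"dx": 0.8,"dy": 1.6,"dz": 19.5,"fingers": -1},
    {"wx": 0,"wy": 0,"wz": 0,"dx": 0.8,"dy": 1.6,"dz": 19.5,"fingers": 1},
  ],
)

```text
time: 2.48
tcp_pos: [0.4329, 0.0546, 0.0267]
tool_rot: [-0.0, 1.0, 0.001, 0.001]
wrist_force: [-0.1, 0.2, 0.7]
width: 0.0697
grasp_force: 0.0
```

Request:
move_arm(
  targets=[
    {"wx": 0,"wy": 0,"wz": 0,"dx": 0,"dy": 0,"dz": 0,"fingers": 1},
    {"wx": 0,"wy": 0,"wz": 0,"dx": 0,"dy": 0,"dz": 0,"fingers": 1},
    {"wx": 0,"wy": 0,"wz": 0,"dx": 0,"dy": 0,"dz": 0,"fingers": 1},
    {"wx": 0,"wy": 0,"wz": 0,"dx": 0,"dy": 0,"dz": 0,"fingers": 1},
    {"wx": 0,"wy": 0,"wz": 0,"dx": 0,"dy": 0,"dz": 0,"fingers": 1},
  ],
)

```text
time: 3.1
tcp_pos: [0.4328, 0.0537, 0.0265]
tool_rot: [-0.0, 1.0, 0.0, 0.001]
wrist_force: [-0.9, 0.8, 5.7]
width: 0.0294
grasp_force: 29.4
```

Request:
move_arm(
  targets=[
    {"wx": 0,"wy": 0,"wz": 0,"dx": 0,"dy": 0,"dz": -3,"fingers": 1},
    {"wx": 0,"wy": 0,"wz": 0,"dx": 0,"dy": 0,"dz": -8,"fingers": 1},
    {"wx": 0,"wy": 0,"wz": 0,"dx": 0,"dy": 0,"dz": -12,"fingers": 1},
    {"wx": 0,"wy": 0,"wz": 0,"dx": 5,"dy": -2,"dz": -12,"fingers": 1},
    {"wx": 0,"wy": 0,"wz": 0,"dx": 10,"dy": -4,"dz": -12,"fingers": 1},
    {"wx": 0,"wy": 0,"wz": 0,"dx": 14,"dy": -5.8,"dz": -10,"fingers": 1},
    {"wx": 0,"wy": 0,"wz": 0,"dx": 15.9,"dy": -5.8,"dz": -7,"fingers": 1},
    {"wx": 0,"wy": 0,"wz": 0,"dx": 15.9,"dy": -5.8,"dz": -7,"fingers": 1},
  ],
)

```text
time: 4.1
tcp_pos: [0.59, 0.1108, 0.0921]
tool_rot: [0.001, 1.0, -0.0, -0.003]
wrist_force: [-0.2, 0.4, -0.3]
width: 0.029
grasp_force: 29.9
```

```bash
python3 m.py .592 .112 .038 0; python3 - <<'E'
from h import *
for n in('side','top'):f=grab(n)
g=load('side');t=load('top')
cv2.imwrite('pics/a.png',np.hstack([cv2.resize(g['color'][150:300,260:460,::-1],(400,300)),cv2.resize(t['color'][150:300,200:400,::-1],(400,300))]))
E
```

```text
d [ 0.23 -0.13  5.41] w [ 0.002  0.006 -0.001] tcp [0.59   0.1108 0.0921] t 4.1 w 0.028982525858174634 q [ 0.45  0.43  0.   -0.   -1.15  1.13]
```

View pics/a.png

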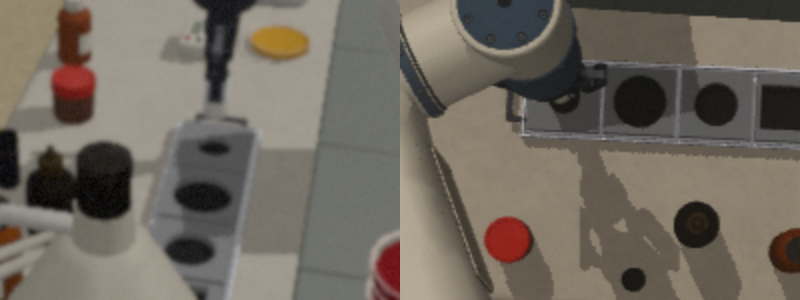

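Request:
move_arm(
  targets=[
    {"wx": 0,"wy": 0.006,"wz": 0,"dx": 0.1,"dy": -0.1,"dz": 1.5,"fingers": 1},
    {"wx": 0,"wy": 0.006,"wz": 0,"dx": 0.1,"dy": -0.1,"dz": 3,"fingers": 1},
    {"wx": 0,"wy": 0.006,"wz": 0,"dx": 0.1,"dy": -0.1,"dz": 4.3,"fingers": 1},
    {"wx": 0,"wy": 0.006,"wz": 0,"dx": 0.1,"dy": -0.1,"dz": 5.3,"fingers": 1},
    {"wx": 0,"wy": 0.006,"wz": 0,"dx": 0.1,"dy": -0.1,"dz": 5.4,"fingers": 1},
    {"wx": 0,"wy": 0.006,"wz": 0,"dx": 0.1,"dy": -0.1,"dz": 5.4,"fingers": 1},
  ],
)

```text
time: 4.95
tcp_pos: [0.5925, 0.1125, 0.042]
tool_rot: [0.0, 1.0, 0.0, 0.003]
wrist_force: [-0.0, -0.1, 0.1]
width: 0.029
grasp_force: 29.9
```

Request:
move_arm(
  targets=[
    {"wx": 0,"wy": 0,"wz": 0,"dx": 0,"dy": 0,"dz": 0.3,"fingers": 1},
    {"wx": 0,"wy": 0,"wz": 0,"dx": 0,"dy": 0,"dz": 0.5,"fingers": 1},
    {"wx": 0,"wy": 0,"wz": 0,"dx": 0,"dy": 0,"dz": 0.5,"fingers": 1},
  ],
)

```text
time: 5.32
tcp_pos: [0.5926, 0.1125, 0.0371]
tool_rot: [-0.0, 1.0, 0.0, 0.003]
wrist_force: [-0.3, 0.1, 2.2]
width: 0.0291
grasp_force: 30.1
```

Request:
move_arm(
  targets=[
    {"wx": 0,"wy": 0,"wz": 0,"dx": 0,"dy": 0,"dz": 0,"fingers": 0},
    {"wx": 0,"wy": 0,"wz": 0,"dx": 0,"dy": 0,"dz": 0,"fingers": -0.5},
    {"wx": 0,"wy": 0,"wz": 0,"dx": 0,"dy": 0,"dz": 0,"fingers": -0.5},
    {"wx": 0,"wy": 0,"wz": 0,"dx": 0,"dy": 0,"dz": -3,"fingers": -0.5},
    {"wx": 0,"wy": 0,"wz": 0,"dx": 0,"dy": 0,"dz": -8,"fingers": -0.5},
    {"wx": 0,"wy": 0,"wz": 0,"dx": 0,"dy": 0,"dz": -14,"fingers": -0.5},
    {"wx": 0,"wy": 0,"wz": 0,"dx": -3,"dy": 3,"dz": -18,"fingers": -0.5},
    {"wx": 0,"wy": 0,"wz": 0,"dx": -8,"dy": 8,"dz": -18,"fingers": -0.5},
  ],
)

```text
time: 6.32
tcp_pos: [0.5186, 0.0384, 0.2195]
tool_rot: [-0.001, 1.0, 0.001, 0.007]
wrist_force: [1.0, -0.7, 0.2]
width: 0.0639
grasp_force: 0.0
```

```bash
python3 m.py .423 -.0612 .21 0
```

```text
d [-9.59  9.94  0.81] w [-0.001 -0.013  0.002] tcp [0.5186 0.0384 0.2195] t 6.325 w 0.06387424792472642 q [ 0.38  0.19 -0.01  0.   -1.36  1.19]
```

Request:
move_arm(
  targets=[
    {"wx": 0,"wy": 0,"wz": 0,"dx": -4,"dy": 4,"dz": 0.5,"fingers": -0.5},
    {"wx": 0,"wy": 0,"wz": 0,"dx": -9,"dy": 9.4,"dz": 0.8,"fingers": -0.5},
    {"wx": 0,"wy": 0,"wz": 0,"dx": -9,"dy": 9.4,"dz": 0.8,"fingers": -0.5},
    {"wx": 0,"wy": 0,"wz": 0,"dx": -9,"dy": 9.4,"dz": 0.8,"fingers": -0.5},
    {"wx": 0,"wy": 0,"wz": 0,"dx": -9,"dy": 9.4,"dz": 0.8,"fingers": -0.5},
  ],
)

```text
time: 6.95
tcp_pos: [0.4279, -0.0551, 0.2076]
tool_rot: [-0.0, 1.0, 0.0, 0.003]
wrist_force: [-0.3, -0.1, 0.0]
width: 0.064
grasp_force: 0.0
```

```bash
python3 m.py .423 -.0612 .081 0; python3 - <<'E'
from h import *
f=grab('top')
hsv=cv2.cvtColor(f['color'],cv2.COLOR_RGB2HSV)
cv2.imwrite('pics/b.png',cv2.resize(f['color'][160:310,180:380,::-1],(800,600),interpolation=cv2.INTER_CUBIC))
E
```

```text
d [-0.57  0.61 12.66] w [-0.    -0.006  0.001] tcp [ 0.4279 -0.0551  0.2076] t 6.95 w 0.06403128458080529 q [ 0.24  0.02 -0.23  0.   -1.31  1.33]
```

View pics/b.png

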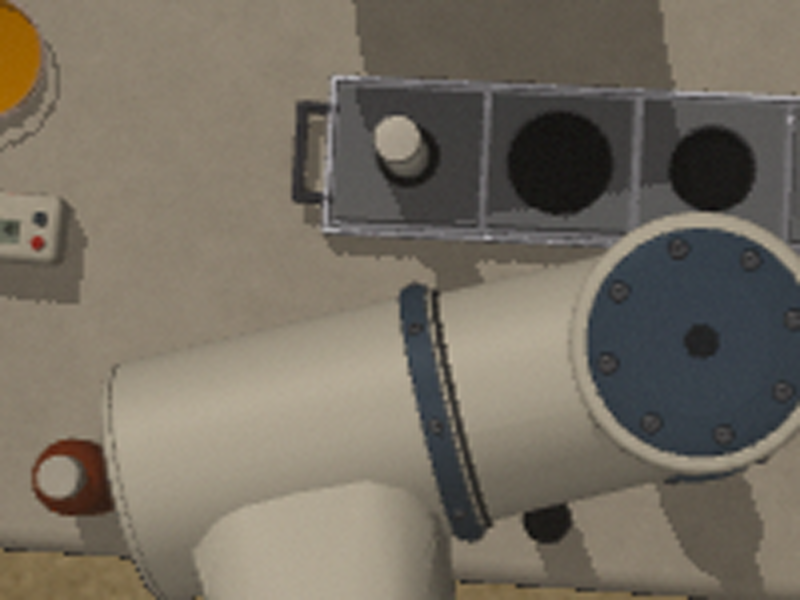

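Request:
move_arm(
  targets=[
    {"wx": 0,"wy": -0.006,"wz": 0,"dx": -0.5,"dy": 0.6,"dz": 0,"fingers": -0.5},
    {"wx": 0,"wy": -0.006,"wz": 0,"dx": -0.5,"dy": 0.6,"dz": 4,"fingers": -0.5},
    {"wx": 0,"wy": -0.006,"wz": 0,"dx": -0.5,"dy": 0.6,"dz": 8,"fingers": -0.5},
    {"wx": 0,"wy": -0.006,"wz": 0,"dx": -0.5,"dy": 0.6,"dz": 11,"fingers": -0.5},
    {"wx": 0,"wy": -0.006,"wz": 0,"dx": -0.5,"dy": 0.6,"dz": 12.3,"fingers": -0.5},
    {"wx": 0,"wy": -0.006,"wz": 0,"dx": -0.5,"dy": 0.6,"dz": 12.6,"fingers": -0.5},
    {"wx": 0,"wy": -0.006,"wz": 0,"dx": -0.5,"dy": 0.6,"dz": 12.6,"fingers": -0.5},
    {"wx": 0,"wy": -0.006,"wz": 0,"dx": -0.5,"dy": 0.6,"dz": 12.6,"fingers": -0.5},
  ],
)

```text
time: 8.0
tcp_pos: [0.4237, -0.0617, 0.0826]
tool_rot: [-0.0, 1.0, 0.0, 0.001]
wrist_force: [-0.1, -0.4, 0.2]
width: 0.0641
grasp_force: 0.0
```

```bash
python3 m.py .423 -.0612 .081 0; python3 - <<'E'
from h import *
f=load('top'); print(onz(f,279.4,194.1,.0805))
g=grab('side')
cv2.imwrite('pics/c.png',cv2.resize(g['color'][160:280,230:390,::-1],(800,600),interpolation=cv2.INTER_CUBIC))
E
```

```text
d [-0.07 -0.05  0.16] w [-0.    -0.002  0.   ] tcp [ 0.4237 -0.0617  0.0826] t 8.0 w 0.06410414676592315 q [ 0.22  0.12 -0.46  0.   -0.99  1.35]
[0.5916445  0.11106093 0.0805    ]
```

View pics/c.png

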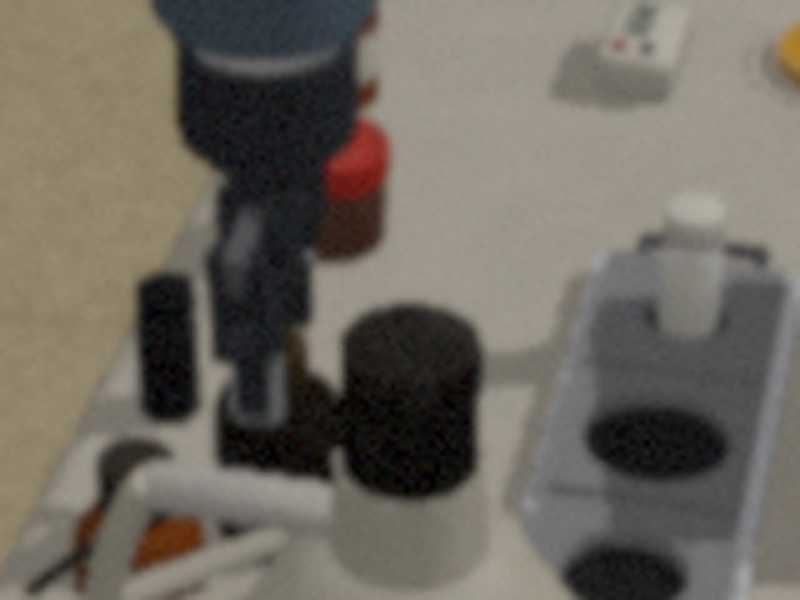

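```bash
python3 - <<'E'
from h import *
g=load('side')
for p in [(.4237,-.098,.085),(.423,-.0612,.118),(.4237,-.098,.12),(.423,-.0612,.06)]:
    print((proj(g,p)-[230,160])*5)
E
```

```text
[254.05866364 423.3451024 ]
[268.30244049 311.19876259]
[252.19190957 357.23313292]
[270.87494254 418.31227128]
```

Request:
move_arm(
  targets=[
    {"wx": 0,"wy": 0,"wz": 0,"dx": 0,"dy": 0,"dz": 0,"fingers": 0.2},
    {"wx": 0,"wy": 0,"wz": 0,"dx": 0,"dy": 0,"dz": 0,"fingers": 1},
    {"wx": 0,"wy": 0,"wz": 0,"dx": 0,"dy": 0,"dz": 0,"fingers": 1},
    {"wx": 0,"wy": 0,"wz": 0,"dx": 0,"dy": 0,"dz": 0,"fingers": 1},
    {"wx": 0,"wy": 0,"wz": 0,"dx": 0,"dy": 0,"dz": 0,"fingers": 1},
  ],
  squeeze=40,
)

```text
time: 8.68
tcp_pos: [0.4232, -0.062, 0.0823]
tool_rot: [0.0, 1.0, 0.0, 0.0]
wrist_force: [-1.2, -0.1, 5.4]
width: 0.0363
grasp_force: 36.3
```

Request:
move_arm(
  targets=[
    {"wx": 0,"wy": 0,"wz": 0,"dx": 0,"dy": 0,"dz": 0,"fingers": 0},
    {"wx": 0,"wy": 0,"wz": 0,"dx": 0,"dy": 0,"dz": 0,"fingers": -0.2},
    {"wx": 0,"wy": 0,"wz": 0,"dx": 0,"dy": 0,"dz": -0.9,"fingers": -0.2},
    {"wx": 0,"wy": 0,"wz": 0,"dx": 0,"dy": 0,"dz": -0.9,"fingers": -0.2},
    {"wx": 0,"wy": 0,"wz": 0,"dx": 0,"dy": 0,"dz": -0.9,"fingers": 1},
    {"wx": 0,"wy": 0,"wz": 0,"dx": 0,"dy": 0,"dz": -0.9,"fingers": 1},
    {"wx": 0,"wy": 0,"wz": 0,"dx": 0,"dy": 0,"dz": -0.9,"fingers": 1},
    {"wx": 0,"wy": 0,"wz": 0,"dx": 0,"dy": 0,"dz": -0.9,"fingers": 1},
  ],
)

```text
time: 9.68
tcp_pos: [0.423, -0.0618, 0.0908]
tool_rot: [0.0, 1.0, 0.0, 0.0]
wrist_force: [-0.9, 0.2, 3.5]
width: 0.0275
grasp_force: 35.5
```

Request:
move_arm(
  targets=[
    {"wx": 0,"wy": 0,"wz": 0,"dx": 0,"dy": 0,"dz": -2,"fingers": 1},
    {"wx": 0,"wy": 0,"wz": 0,"dx": 0,"dy": 0,"dz": -5,"fingers": 1},
    {"wx": 0,"wy": 0,"wz": 0,"dx": 3,"dy": -1.5,"dz": -7,"fingers": 1},
    {"wx": 0,"wy": 0,"wz": 0,"dx": 7,"dy": -3.5,"dz": -7,"fingers": 1},
    {"wx": 0,"wy": 0,"wz": 0,"dx": 11,"dy": -5.5,"dz": -7,"fingers": 1},
    {"wx": 0,"wy": 0,"wz": 0,"dx": 15,"dy": -7.4,"dz": -7,"fingers": 1},
    {"wx": 0,"wy": 0,"wz": 0,"dx": 16.5,"dy": -7.4,"dz": -6,"fingers": 1},
    {"wx": 0,"wy": 0,"wz": 0,"dx": 16.5,"dy": -7.4,"dz": -5,"fingers": 1},
  ],
)

```text
time: 10.68
tcp_pos: [0.5876, 0.0122, 0.1387]
tool_rot: [0.0, 1.0, -0.0, -0.001]
wrist_force: [-1.1, -0.3, -0.6]
width: 0.0269
grasp_force: 34.6
```

```bash
python3 m.py .588 .012 .1025 0; python3 - <<'E'
from h import *
g=grab('side')
cv2.imwrite('pics/d.png',cv2.resize(g['color'][160:280,290:450,::-1],(640,480),interpolation=cv2.INTER_CUBIC))
E
```

```text
d [0.05 0.01 3.62] w [ 0.     0.002 -0.   ] tcp [0.5876 0.0122 0.1387] t 10.675 w 0.0269274355425792 q [ 0.29  0.37  0.04 -0.   -1.24  1.28]
```

View pics/d.png

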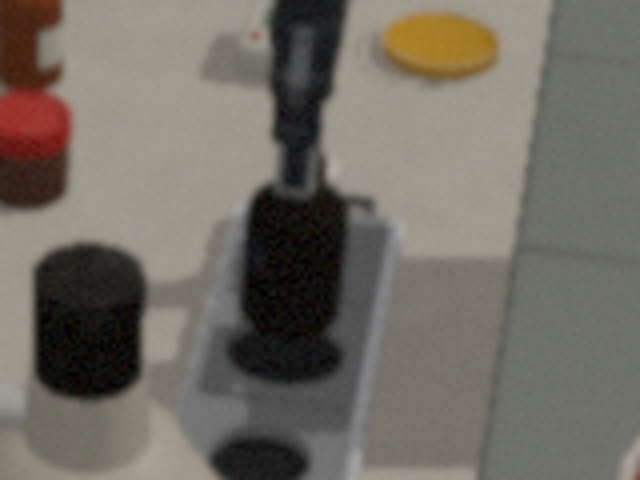

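Request:
move_arm(
  targets=[
    {"wx": 0,"wy": 0,"wz": 0,"dx": 0.1,"dy": 0,"dz": 1,"fingers": 1},
    {"wx": 0,"wy": 0,"wz": 0,"dx": 0.1,"dy": 0,"dz": 2,"fingers": 1},
    {"wx": 0,"wy": 0,"wz": 0,"dx": 0.1,"dy": 0,"dz": 2.8,"fingers": 1},
    {"wx": 0,"wy": 0,"wz": 0,"dx": 0.1,"dy": 0,"dz": 3.3,"fingers": 1},
    {"wx": 0,"wy": 0,"wz": 0,"dx": 0.1,"dy": 0,"dz": 3.5,"fingers": 1},
    {"wx": 0,"wy": 0,"wz": 0,"dx": 0.1,"dy": 0,"dz": 3.5,"fingers": 1},
  ],
)

```text
time: 11.48
tcp_pos: [0.5889, 0.0123, 0.1057]
tool_rot: [0.0, 1.0, 0.0, 0.0]
wrist_force: [-0.2, -0.4, -1.2]
width: 0.0272
grasp_force: 34.7
```

Request:
move_arm(
  targets=[
    {"wx": 0,"wy": 0,"wz": 0,"dx": 0,"dy": 0,"dz": 0.2,"fingers": 1},
    {"wx": 0,"wy": 0,"wz": 0,"dx": 0,"dy": 0,"dz": 0.4,"fingers": 1},
    {"wx": 0,"wy": 0,"wz": 0,"dx": 0,"dy": 0,"dz": 0.4,"fingers": 1},
  ],
)

```text
time: 11.85
tcp_pos: [0.5892, 0.0122, 0.1022]
tool_rot: [0.0, 1.0, 0.0, 0.001]
wrist_force: [-0.5, -0.6, 1.8]
width: 0.0271
grasp_force: 35.7
```

Request:
move_arm(
  targets=[
    {"wx": 0,"wy": 0,"wz": 0,"dx": 0,"dy": 0,"dz": 0,"fingers": 0.1},
    {"wx": 0,"wy": 0,"wz": 0,"dx": 0,"dy": 0,"dz": 0,"fingers": -0.2},
    {"wx": 0,"wy": 0,"wz": 0,"dx": 0,"dy": 0,"dz": 0,"fingers": -0.2},
    {"wx": 0,"wy": 0,"wz": 0,"dx": 0,"dy": 0,"dz": -3,"fingers": -0.2},
    {"wx": 0,"wy": 0,"wz": 0,"dx": 0,"dy": 0,"dz": -8,"fingers": -0.2},
    {"wx": 0,"wy": 0,"wz": 0,"dx": -4,"dy": 2,"dz": -11,"fingers": -0.2},
    {"wx": 0,"wy": 0,"wz": 0,"dx": -8,"dy": 5,"dz": -12,"fingers": -0.2},
    {"wx": 0,"wy": 0,"wz": 0,"dx": -13,"dy": 8,"dz": -12,"fingers": -0.2},
  ],
)

```text
time: 12.85
tcp_pos: [0.4584, -0.0684, 0.2226]
tool_rot: [0.0, 1.0, 0.0, 0.001]
wrist_force: [0.2, -0.7, 1.2]
width: 0.0508
grasp_force: 0.0
```

Request:
move_arm(
  targets=[
    {"wx": 0,"wy": 0,"wz": 0,"dx": -4,"dy": 4,"dz": 0,"fingers": -0.2},
    {"wx": 0,"wy": 0,"wz": 0,"dx": -9,"dy": 6,"dz": 0,"fingers": -0.2},
    {"wx": 0,"wy": 0,"wz": 0,"dx": -11,"dy": 12,"dz": 0,"fingers": -0.2},
    {"wx": 0,"wy": 0,"wz": 0,"dx": -11,"dy": 18,"dz": 0,"fingers": -0.2},
    {"wx": 0,"wy": 0,"wz": 0,"dx": -11,"dy": 24,"dz": 0,"fingers": -0.2},
    {"wx": 0,"wy": 0,"wz": 0,"dx": -11,"dy": 24,"dz": 0,"fingers": -0.2},
    {"wx": 0,"wy": 0,"wz": 0,"dx": -11,"dy": 24,"dz": 0,"fingers": -0.2},
  ],
)

```text
time: 13.72
tcp_pos: [0.3486, -0.3077, 0.2214]
tool_rot: [-0.0, 1.0, -0.0, -0.0]
wrist_force: [0.0, 0.5, 0.2]
width: 0.0513
grasp_force: 0.0
```

```bash
python3 m.py .352 -.312 .095 0; python3 - <<'E'
from h import *
g=grab('side');t=grab('top')
cv2.imwrite('pics/e.png',np.hstack([cv2.resize(g['color'][180:330,190:390,::-1],(400,300)),cv2.resize(t['color'][170:320,260:460,::-1],(400,300))]))
E
```

```text
d [ 0.35  0.44 12.64] w [-0.     0.    -0.001] tcp [ 0.3486 -0.3077  0.2214] t 13.725 w 0.05134276344903714 q [-0.38  0.09 -0.12 -0.   -1.36  1.95]
```

View pics/e.png

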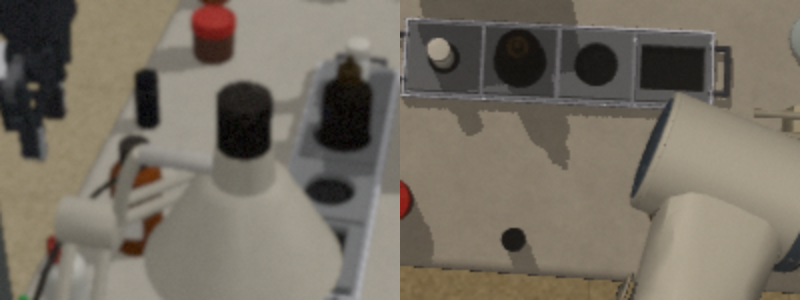

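Request:
move_arm(
  targets=[
    {"wx": 0,"wy": 0,"wz": 0,"dx": 0.3,"dy": 0.4,"dz": 0,"fingers": -0.2},
    {"wx": 0,"wy": 0,"wz": 0,"dx": 0.3,"dy": 0.4,"dz": 4,"fingers": -0.2},
    {"wx": 0,"wy": 0,"wz": 0,"dx": 0.3,"dy": 0.4,"dz": 7,"fingers": -0.2},
    {"wx": 0,"wy": 0,"wz": 0,"dx": 0.3,"dy": 0.4,"dz": 8,"fingers": -0.2},
    {"wx": 0,"wy": 0,"wz": 0,"dx": 0.3,"dy": 0.4,"dz": 8,"fingers": -0.2},
  ],
)

```text
time: 14.45
tcp_pos: [0.3522, -0.3116, 0.142]
tool_rot: [0.0, 1.0, 0.001, -0.0]
wrist_force: [0.5, -0.8, 0.1]
width: 0.0516
grasp_force: 0.0
```

```bash
python3 m.py .352 -.312 .096 0; python3 - <<'E'
from h import *
g=grab('side')
cv2.imwrite('pics/f.png',cv2.resize(g['color'][200:350,160:310,::-1],(600,600),interpolation=cv2.INTER_CUBIC))
E
```

```text
d [-0.02  0.03  4.6 ] w [0.    0.    0.001] tcp [ 0.3522 -0.3116  0.142 ] t 14.45 w 0.051646381870397405 q [-0.39  0.15 -0.26  0.   -1.16  1.96]
```

View pics/f.png

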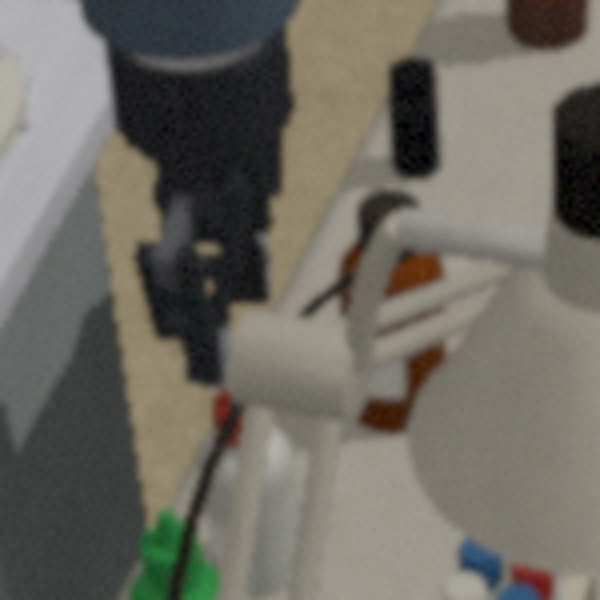

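Request:
move_arm(
  targets=[
    {"wx": 0,"wy": 0,"wz": 0,"dx": 0,"dy": 0,"dz": 2,"fingers": -0.2},
    {"wx": 0,"wy": 0,"wz": 0,"dx": 0,"dy": 0,"dz": 3.8,"fingers": -0.2},
    {"wx": 0,"wy": 0,"wz": 0,"dx": 0,"dy": 0,"dz": 4.5,"fingers": -0.2},
    {"wx": 0,"wy": 0,"wz": 0,"dx": 0,"dy": 0,"dz": 4.5,"fingers": -0.2},
    {"wx": 0,"wy": 0,"wz": 0,"dx": 0,"dy": 0,"dz": 4.5,"fingers": 1},
    {"wx": 0,"wy": 0,"wz": 0,"dx": 0,"dy": 0,"dz": 4.5,"fingers": 1},
    {"wx": 0,"wy": 0,"wz": 0,"dx": 0,"dy": 0,"dz": 4.5,"fingers": 1},
    {"wx": 0,"wy": 0,"wz": 0,"dx": 0,"dy": 0,"dz": 4.5,"fingers": 1},
  ],
)

```text
time: 15.5
tcp_pos: [0.3526, -0.3124, 0.0977]
tool_rot: [0.001, 1.0, 0.0, 0.001]
wrist_force: [-0.4, 0.1, 5.8]
width: 0.0237
grasp_force: 38.8
```

Request:
move_arm(
  targets=[
    {"wx": 0,"wy": 0,"wz": 0,"dx": 0,"dy": 0,"dz": 0,"fingers": 1},
    {"wx": 0,"wy": 0,"wz": 0,"dx": 0,"dy": 0,"dz": 0,"fingers": 1},
    {"wx": 0,"wy": 0,"wz": 0,"dx": 0,"dy": 0,"dz": -2,"fingers": 1},
    {"wx": 0,"wy": 0,"wz": 0,"dx": 0,"dy": 0,"dz": -5,"fingers": 1},
    {"wx": 0,"wy": 0,"wz": 0,"dx": 0,"dy": 0,"dz": -9,"fingers": 1},
    {"wx": 0,"wy": 0,"wz": 0,"dx": 0,"dy": 0,"dz": -13,"fingers": 1},
    {"wx": 0,"wy": 0,"wz": 0,"dx": 0,"dy": 0,"dz": -16,"fingers": 1},
    {"wx": 0,"wy": 0,"wz": 0,"dx": 0,"dy": 0,"dz": -16,"fingers": 1},
  ],
)

```text
time: 16.5
tcp_pos: [0.3528, -0.3122, 0.2588]
tool_rot: [0.001, 1.0, 0.0, 0.002]
wrist_force: [-0.0, -0.5, -2.5]
width: 0.0239
grasp_force: 38.5
```

```bash
python3 m.py .41 -.089 .25 0; python3 - <<'E'
from h import *
g=grab('side')
cv2.imwrite('pics/g.png',cv2.resize(g['color'][130:330,150:310,::-1],(480,600),interpolation=cv2.INTER_CUBIC))
E
```

```text
d [  5.72 -22.32   0.86] w [ 0.002 -0.004  0.   ] tcp [ 0.3528 -0.3122  0.2588] t 16.5 w 0.023854647809416308 q [-0.39  0.09 -0.03  0.   -1.45  1.96]
```

View pics/g.png

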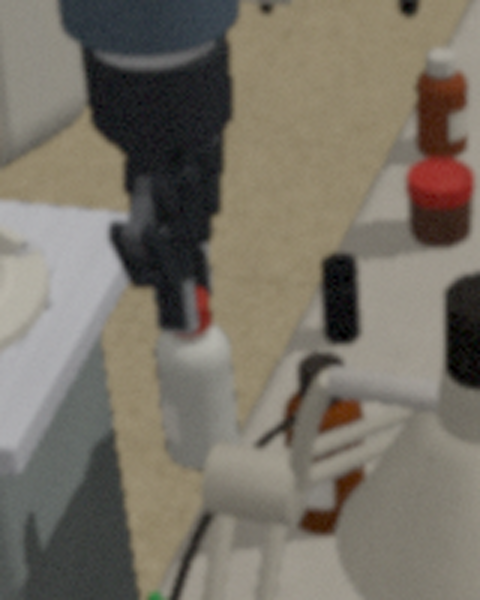

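```bash
python3 - <<'E'
from h import *
g=load('side');t=load('top')
print('stain nozzle',onz(t,318.8,193.3,.128))
for z in(.16,.19,.21,.22,.23): print(z,proj(g,(.3528,-.3122,z)).round(1))
hsv=cv2.cvtColor(g['color'],cv2.COLOR_RGB2HSV)
for v in (250,255,260,265,270,275): print(v,hsv[v,196:236,1].tolist())
E
```

```text
stain nozzle [0.58576916 0.01078482 0.128     ]
0.16 [216.7 278.6]
0.19 [215.2 265.7]
0.21 [214.2 256.9]
0.22 [213.7 252.3]
0.23 [213.2 247.8]
250 [64, 66, 65, 62, 62, 54, 37, 19, 15, 15, 16, 12, 14, 15, 13, 13, 14, 12, 14, 14, 14, 12, 17, 13, 14, 17, 13, 12, 14, 16, 29, 46, 63, 63, 66, 70, 69, 65, 67, 63]
255 [63, 64, 65, 68, 66, 67, 49, 24, 16, 16, 14, 14, 13, 16, 18, 15, 16, 15, 19, 17, 17, 15, 16, 16, 16, 13, 15, 15, 15, 15, 18, 27, 52, 62, 62, 66, 64, 70, 67, 66]
260 [71, 68, 65, 63, 66, 68, 59, 37, 23, 16, 18, 16, 16, 21, 13, 14, 16, 18, 16, 11, 13, 16, 17, 15, 18, 14, 15, 15, 15, 14, 16, 24, 40, 61, 66, 64, 65, 68, 68, 66]
265 [68, 65, 64, 62, 64, 61, 60, 44, 25, 14, 19, 17, 17, 16, 16, 14, 18, 18, 14, 9, 16, 13, 17, 15, 14, 16, 15, 15, 13, 15, 13, 18, 30, 52, 70, 70, 68, 61, 51, 33]
270 [66, 64, 63, 62, 61, 68, 62, 53, 32, 20, 21, 20, 16, 13, 18, 18, 11, 20, 16, 16, 9, 11, 13, 17, 16, 14, 18, 15, 15, 11, 15, 15, 26, 43, 60, 51, 37, 30, 25, 28]
275 [66, 61, 68, 67, 64, 67, 67, 65, 56, 34, 25, 16, 22, 17, 17, 16, 16, 11, 16, 18, 18, 20, 13, 13, 16, 16, 14, 15, 17, 17, 15, 15, 13, 20, 26, 29, 29, 27, 30, 30]
```

Request:
move_arm(
  targets=[
    {"wx": 0,"wy": 0,"wz": 0,"dx": 0,"dy": -4,"dz": 0,"fingers": 1},
    {"wx": 0,"wy": 0,"wz": 0,"dx": 2,"dy": -8,"dz": 0,"fingers": 1},
    {"wx": 0,"wy": 0,"wz": 0,"dx": 4,"dy": -13,"dz": 0,"fingers": 1},
    {"wx": 0,"wy": 0,"wz": 0,"dx": 6,"dy": -18,"dz": 0,"fingers": 1},
    {"wx": 0,"wy": 0,"wz": 0,"dx": 9,"dy": -22.4,"dz": 0,"fingers": 1},
    {"wx": 0,"wy": 0,"wz": 0,"dx": 14,"dy": -22.4,"dz": 0,"fingers": 1},
    {"wx": 0,"wy": 0,"wz": 0,"dx": 19,"dy": -22.4,"dz": 2,"fingers": 1},
    {"wx": 0,"wy": 0,"wz": 0,"dx": 23.1,"dy": -22.4,"dz": 6,"fingers": 1},
  ],
)

```text
time: 17.55
tcp_pos: [0.5848, -0.0873, 0.1953]
tool_rot: [-0.0, 1.0, 0.0, 0.0]
wrist_force: [-0.5, -0.4, -0.5]
width: 0.0235
grasp_force: 38.7
```

Request:
move_arm(
  targets=[
    {"wx": 0,"wy": 0,"wz": 0,"dx": 0,"dy": 0,"dz": 2,"fingers": 1},
    {"wx": 0,"wy": 0,"wz": 0,"dx": 0,"dy": 0,"dz": 4,"fingers": 1},
    {"wx": 0,"wy": 0,"wz": 0,"dx": 0,"dy": 0,"dz": 5.5,"fingers": 1},
    {"wx": 0,"wy": 0,"wz": 0,"dx": 0,"dy": 0,"dz": 5.5,"fingers": 1},
    {"wx": 0,"wy": 0,"wz": 0,"dx": 0,"dy": 0,"dz": 5.5,"fingers": 1},
  ],
)

```text
time: 18.18
tcp_pos: [0.5832, -0.0878, 0.1424]
tool_rot: [0.0, 1.0, 0.0, 0.001]
wrist_force: [1.0, -0.2, 0.1]
width: 0.0239
grasp_force: 38.7
```

```bash
python3 m.py .5845 -.088 .1085 0; python3 - <<'E'
from h import *
g=grab('side')
cv2.imwrite('pics/i.png',cv2.resize(g['color'][160:310,290:440,::-1],(600,600),interpolation=cv2.INTER_CUBIC))
E
```

```text
d [0.13 0.02 3.39] w [ 0.    -0.001  0.   ] tcp [ 0.5832 -0.0878  0.1424] t 18.175 w 0.023873233191106246 q [ 0.12  0.37  0.04  0.   -1.24  1.46]
```

View pics/i.png

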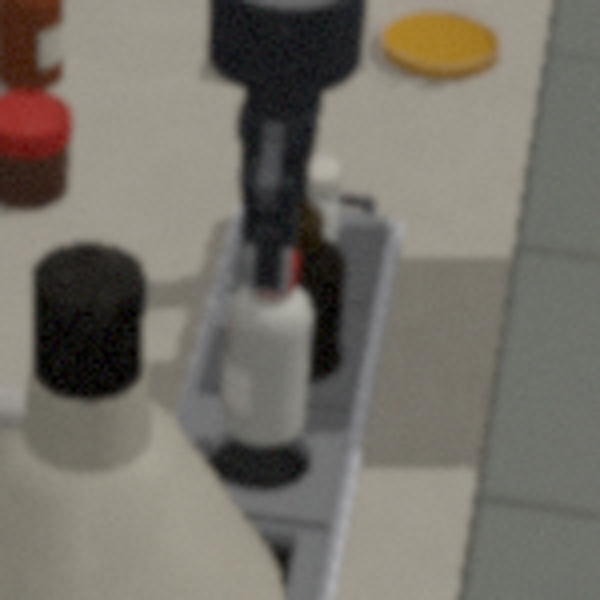

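Request:
move_arm(
  targets=[
    {"wx": 0,"wy": 0,"wz": 0,"dx": 0.1,"dy": 0,"dz": 1,"fingers": 1},
    {"wx": 0,"wy": 0,"wz": 0,"dx": 0.1,"dy": 0,"dz": 2,"fingers": 1},
    {"wx": 0,"wy": 0,"wz": 0,"dx": 0.1,"dy": 0,"dz": 2.8,"fingers": 1},
    {"wx": 0,"wy": 0,"wz": 0,"dx": 0.1,"dy": 0,"dz": 3.2,"fingers": 1},
    {"wx": 0,"wy": 0,"wz": 0,"dx": 0.1,"dy": 0,"dz": 3.4,"fingers": 1},
    {"wx": 0,"wy": 0,"wz": 0,"dx": 0.1,"dy": 0,"dz": 3.4,"fingers": 1},
  ],
)

```text
time: 18.98
tcp_pos: [0.5843, -0.0878, 0.1084]
tool_rot: [0.0, 1.0, 0.0, 0.001]
wrist_force: [-0.5, 0.2, 3.7]
width: 0.0239
grasp_force: 39.1
```

Request:
move_arm(
  targets=[
    {"wx": 0,"wy": 0,"wz": 0,"dx": 0,"dy": 0,"dz": 0,"fingers": 0.1},
    {"wx": 0,"wy": 0,"wz": 0,"dx": 0,"dy": 0,"dz": 0,"fingers": -0.2},
    {"wx": 0,"wy": 0,"wz": 0,"dx": 0,"dy": 0,"dz": 0,"fingers": -0.2},
    {"wx": 0,"wy": 0,"wz": 0,"dx": 0,"dy": 0,"dz": -3,"fingers": -0.2},
    {"wx": 0,"wy": 0,"wz": 0,"dx": 0,"dy": 0,"dz": -8,"fingers": -0.2},
    {"wx": 0,"wy": 0,"wz": 0,"dx": 0,"dy": 0,"dz": -13,"fingers": -0.2},
    {"wx": 0,"wy": 0,"wz": 0,"dx": -4,"dy": -4,"dz": -14,"fingers": -0.2},
    {"wx": 0,"wy": 0,"wz": 0,"dx": -6,"dy": -10,"dz": -14,"fingers": -0.5},
  ],
)

```text
time: 19.98
tcp_pos: [0.5236, 0.0117, 0.2493]
tool_rot: [-0.0, 1.0, -0.001, 0.002]
wrist_force: [1.8, 1.0, -0.6]
width: 0.0637
grasp_force: 0.0
```

```bash
python3 - <<'E'
from h import *
from rig import optics
f=load('top')
# timer from first-image crop corners of top face (crop/4+160-0.4)
c=np.array([(40,192),(139,197),(134,259),(36,253)])/4+160-.4
P=np.array([onz(f,*q,.026) for q in c]); print(P.round(4),P.mean(0).round(4))
print(np.linalg.norm(P[0]-P[1]),np.linalg.norm(P[1]-P[2]),np.arctan2(P[0,0]-P[1,0],P[0,1]-P[1,1]))
t=grab('top'); hsv=cv2.cvtColor(t['color'],cv2.COLOR_RGB2HSV)
m=((hsv[:,:,2]>149)).astype(np.uint8);m[:203]=0;m[228:]=0;m[:,:163]=0;m[:,198:]=0
m=cv2.morphologyEx(m,cv2.MORPH_CLOSE,np.ones((9,9)))
r=cv2.minAreaRect(cv2.findContours(m,0,1)[0][0]);print(r,onz(t,*r[0],.026))
E
python3 m.py .537 .37 .2 -1.61
```

```text
[[0.5642 0.4045 0.026 ]
 [0.5612 0.3393 0.026 ]
 [0.5204 0.3413 0.026 ]
 [0.524  0.4058 0.026 ]] [0.5425 0.3727 0.026 ]
0.06534044575006123 0.04088484814389624 0.046744571762139406
((180.0, 215.0), (24.0, 34.0), 90.0) [0.54481595 0.37650133 0.026     ]
d [  1.61 -35.16   5.02] w [-0.005  0.002  1.613] tcp [0.5217 0.0182 0.2487] t 20.025 w 0.0644892620463814 q [ 0.33  0.19  0.07 -0.   -1.45  1.24]
```

Request:
move_arm(
  targets=[
    {"wx": 0,"wy": 0,"wz": 0.2,"dx": 2,"dy": -5,"dz": 0,"fingers": -0.6},
    {"wx": 0,"wy": 0,"wz": 0.4,"dx": 2,"dy": -10,"dz": 0,"fingers": -0.6},
    {"wx": 0,"wy": 0,"wz": 0.6,"dx": 2,"dy": -15,"dz": 0,"fingers": -0.6},
    {"wx": 0,"wy": 0,"wz": 0.8,"dx": 2,"dy": -20,"dz": 0,"fingers": -0.6},
    {"wx": 0,"wy": 0,"wz": 1,"dx": 2,"dy": -25,"dz": 0,"fingers": -0.6},
    {"wx": 0,"wy": 0,"wz": 1.2,"dx": 2,"dy": -30,"dz": 3,"fingers": -0.6},
    {"wx": 0,"wy": 0,"wz": 1.4,"dx": 2,"dy": -35.5,"dz": 5,"fingers": -0.6},
    {"wx": 0,"wy": 0,"wz": 1.6,"dx": 2,"dy": -35.5,"dz": 8,"fingers": -0.6},
  ],
)

```text
time: 21.02
tcp_pos: [0.5434, 0.3703, 0.1658]
tool_rot: [-0.0, 0.731, -0.682, -0.0]
wrist_force: [-0.2, -0.9, -0.9]
width: 0.0686
grasp_force: 0.0
```

Request:
move_arm(
  targets=[
    {"wx": 0,"wy": 0,"wz": 0,"dx": 0,"dy": 0,"dz": 0,"fingers": -0.6},
    {"wx": 0,"wy": 0,"wz": 0,"dx": 0,"dy": 0,"dz": 0,"fingers": -0.6},
  ],
)

```text
time: 21.28
tcp_pos: [0.5448, 0.3663, 0.1693]
tool_rot: [-0.001, 0.733, -0.68, 0.0]
wrist_force: [-0.4, 0.4, 0.6]
width: 0.0686
grasp_force: 0.0
```

```bash
python3 m.py .542 .373 .07 -1.616
```

```text
d [-0.69  0.24  9.93] w [-0.002  0.001  0.119] tcp [0.5448 0.3663 0.1693] t 21.275 w 0.068619002937914 q [ 0.83  0.49  0.29  0.   -1.38 -0.76]
```

Request:
move_arm(
  targets=[
    {"wx": 0,"wy": 0,"wz": 0.119,"dx": -0.7,"dy": 0.2,"dz": 3,"fingers": -0.6},
    {"wx": 0,"wy": 0,"wz": 0.119,"dx": -0.7,"dy": 0.2,"dz": 7,"fingers": -0.6},
    {"wx": 0,"wy": 0,"wz": 0.119,"dx": -0.7,"dy": 0.2,"dz": 10,"fingers": -0.6},
    {"wx": 0,"wy": 0,"wz": 0.119,"dx": -0.7,"dy": 0.2,"dz": 12,"fingers": -0.6},
    {"wx": 0,"wy": 0,"wz": 0.119,"dx": -0.7,"dy": 0.2,"dz": 12,"fingers": -0.6},
    {"wx": 0,"wy": 0,"wz": 0.119,"dx": -0.7,"dy": 0.2,"dz": 12,"fingers": -0.6},
  ],
)

```text
time: 22.02
tcp_pos: [0.5428, 0.3739, 0.05]
tool_rot: [0.002, -0.69, 0.724, -0.0]
wrist_force: [0.6, -0.6, 0.1]
width: 0.0684
grasp_force: 0.0
```

```bash
python3 m.py .542 .373 .011 -1.616;  python3 - <<'E'
from h import *
g=grab('side')
cv2.imwrite('pics/j.png',cv2.resize(g['color'][110:210,300:420,::-1],(720,600),interpolation=cv2.INTER_CUBIC))
E
```

```text
d [0.1  0.09 3.9 ] w [-0.003  0.002 -0.002] tcp [0.5428 0.3739 0.05  ] t 22.025 w 0.06840229371469632 q [ 0.84  0.57  0.11  0.   -1.11 -0.89]
```

View pics/j.png

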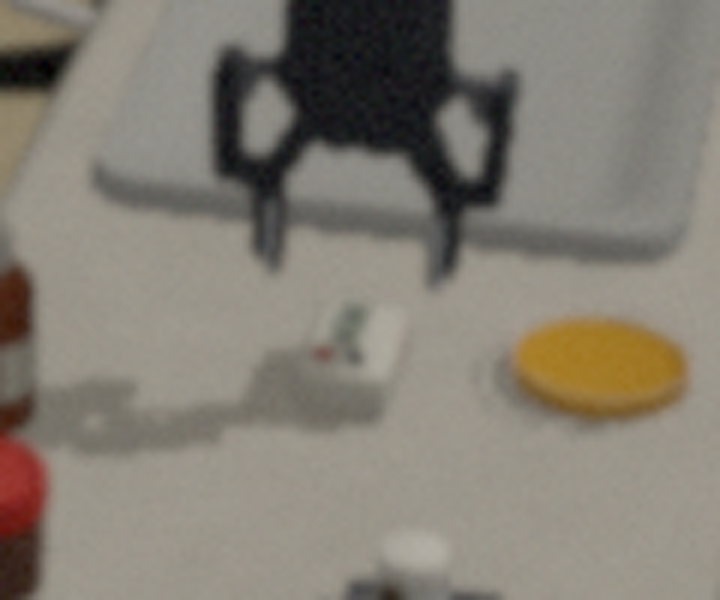

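Request:
move_arm(
  targets=[
    {"wx": 0,"wy": 0,"wz": 0,"dx": 0.1,"dy": 0.1,"dz": 1.5,"fingers": -0.6},
    {"wx": 0,"wy": 0,"wz": 0,"dx": 0.1,"dy": 0.1,"dz": 3,"fingers": -0.6},
    {"wx": 0,"wy": 0,"wz": 0,"dx": 0.1,"dy": 0.1,"dz": 3.9,"fingers": -0.6},
    {"wx": 0,"wy": 0,"wz": 0,"dx": 0.1,"dy": 0.1,"dz": 3.9,"fingers": -0.6},
    {"wx": 0,"wy": 0,"wz": 0,"dx": 0.1,"dy": 0.1,"dz": 3.9,"fingers": 1},
    {"wx": 0,"wy": 0,"wz": 0,"dx": 0.1,"dy": 0.1,"dz": 3.9,"fingers": 1},
    {"wx": 0,"wy": 0,"wz": 0,"dx": 0.1,"dy": 0.1,"dz": 3.9,"fingers": 1},
    {"wx": 0,"wy": 0,"wz": 0,"dx": 0.1,"dy": 0.1,"dz": 3.9,"fingers": 1},
  ],
)

```text
time: 23.08
tcp_pos: [0.5409, 0.3729, 0.0095]
tool_rot: [0.001, -0.69, 0.724, -0.0]
wrist_force: [-0.5, 0.2, 3.3]
width: 0.0441
grasp_force: 42.9
```

Request:
move_arm(
  targets=[
    {"wx": 0,"wy": 0,"wz": 0,"dx": 0,"dy": 0,"dz": 0,"fingers": 1},
    {"wx": 0,"wy": 0,"wz": 0,"dx": 0,"dy": 0,"dz": 0,"fingers": 1},
    {"wx": 0,"wy": 0,"wz": 0,"dx": 0,"dy": 0,"dz": -2,"fingers": 1},
    {"wx": 0,"wy": 0,"wz": 0,"dx": 0,"dy": 0,"dz": -5,"fingers": 1},
    {"wx": 0,"wy": 0,"wz": 0,"dx": 0,"dy": 0,"dz": -10,"fingers": 1},
    {"wx": 0,"wy": 0,"wz": 0,"dx": 0,"dy": 0,"dz": -15,"fingers": 1},
    {"wx": 0,"wy": 0,"wz": 0,"dx": 0,"dy": 0,"dz": -20,"fingers": 1},
    {"wx": 0,"wy": 0,"wz": 0,"dx": 0,"dy": 0,"dz": -20,"fingers": 1},
  ],
)

```text
time: 24.08
tcp_pos: [0.542, 0.3734, 0.2133]
tool_rot: [0.004, -0.69, 0.724, -0.0]
wrist_force: [0.4, 0.1, -0.4]
width: 0.0435
grasp_force: 42.5
```

```bash
python3 m.py .48 -.1 .22 -1.613; python3 m.py .579 -.1885 .1 -1.613
```

```text
d [47.58  3.92 -0.96] w [-0.006  0.006 -0.006] tcp [0.542  0.3734 0.2133] t 24.075 w 0.04352104312998485 q [ 0.84  0.47  0.38  0.   -1.47 -0.89]
d [56.02 -6.33 11.05] w [-0.006  0.006 -0.006] tcp [0.542  0.3734 0.2133] t 24.075 w 0.04352104312998485 q [ 0.84  0.47  0.38  0.   -1.47 -0.89]
```

Request:
move_arm(
  targets=[
    {"wx": 0,"wy": 0,"wz": 0,"dx": 5,"dy": 0.5,"dz": 0,"fingers": 1},
    {"wx": 0,"wy": 0,"wz": 0,"dx": 11,"dy": 1,"dz": 0,"fingers": 1},
    {"wx": 0,"wy": 0,"wz": 0,"dx": 17,"dy": 1,"dz": 0,"fingers": 1},
    {"wx": 0,"wy": 0,"wz": 0,"dx": 23,"dy": 1,"dz": 0,"fingers": 1},
    {"wx": 0,"wy": 0,"wz": 0,"dx": 29,"dy": 0,"dz": 0,"fingers": 1},
    {"wx": 0,"wy": 0,"wz": 0,"dx": 35,"dy": -1,"dz": 0,"fingers": 1},
    {"wx": 0,"wy": 0,"wz": 0,"dx": 41,"dy": -2,"dz": 0,"fingers": 1},
    {"wx": 0,"wy": 0,"wz": 0,"dx": 46,"dy": -4,"dz": 0,"fingers": 1},
  ],
)

```text
time: 25.08
tcp_pos: [0.5573, -0.091, 0.2076]
tool_rot: [-0.001, -0.69, 0.724, 0.001]
wrist_force: [0.1, 0.8, 0.1]
width: 0.0446
grasp_force: 42.4
```

```bash
python3 m.py .579 -.1885 .1 -1.613
```

```text
d [ 9.64 -2.67 10.75] w [ 0.002  0.    -0.006] tcp [ 0.5573 -0.091   0.2076] t 25.075 w 0.04459466067366518 q [ 0.11  0.29  0.1  -0.   -1.38 -0.16]
```

Request:
move_arm(
  targets=[
    {"wx": 0,"wy": 0,"wz": 0,"dx": 5,"dy": -1.4,"dz": 0,"fingers": 1},
    {"wx": 0,"wy": 0,"wz": 0,"dx": 9.5,"dy": -2.6,"dz": 2,"fingers": 1},
    {"wx": 0,"wy": 0,"wz": 0,"dx": 9.5,"dy": -2.6,"dz": 6,"fingers": 1},
    {"wx": 0,"wy": 0,"wz": 0,"dx": 9.5,"dy": -2.6,"dz": 10,"fingers": 1},
    {"wx": 0,"wy": 0,"wz": 0,"dx": 9.5,"dy": -2.6,"dz": 14,"fingers": 1},
    {"wx": 0,"wy": 0,"wz": 0,"dx": 9.5,"dy": -2.6,"dz": 14,"fingers": 1},
  ],
)

```text
time: 25.82
tcp_pos: [0.5761, -0.1845, 0.0641]
tool_rot: [-0.003, -0.69, 0.724, 0.004]
wrist_force: [0.4, -0.4, -0.9]
width: 0.044
grasp_force: 42.4
```

```bash
python3 m.py .579 -.1885 .021 -1.613;  python3 - <<'E'
from h import *
g=grab('side');t=grab('top')
cv2.imwrite('pics/k.png',np.hstack([cv2.resize(g['color'][210:360,290:440,::-1],(400,400)),cv2.resize(t['color'][150:250,340:440,::-1],(400,400))]))
E
```

```text
d [ 0.39 -0.35  4.31] w [ 0.01   0.001 -0.007] tcp [ 0.5761 -0.1845  0.0641] t 25.825 w 0.04397535020614785 q [-0.05  0.47 -0.02 -0.   -1.1   0.  ]
```

View pics/k.png

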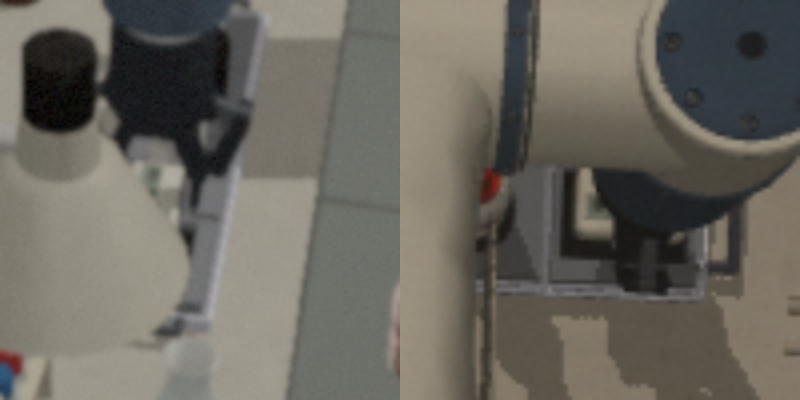

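Request:
move_arm(
  targets=[
    {"wx": 0,"wy": 0,"wz": 0,"dx": 0.4,"dy": -0.3,"dz": 0,"fingers": 1},
    {"wx": 0,"wy": 0,"wz": 0,"dx": 0.4,"dy": -0.3,"dz": 1,"fingers": 1},
    {"wx": 0,"wy": 0,"wz": 0,"dx": 0.4,"dy": -0.3,"dz": 2,"fingers": 1},
    {"wx": 0,"wy": 0,"wz": 0,"dx": 0.4,"dy": -0.3,"dz": 3,"fingers": 1},
    {"wx": 0,"wy": 0,"wz": 0,"dx": 0.4,"dy": -0.3,"dz": 3.6,"fingers": 1},
    {"wx": 0,"wy": 0,"wz": 0,"dx": 0.4,"dy": -0.3,"dz": 3.6,"fingers": 1},
  ],
)

```text
time: 26.68
tcp_pos: [0.5821, -0.1891, 0.0319]
tool_rot: [-0.0, -0.69, 0.724, 0.001]
wrist_force: [-0.7, 0.0, 0.2]
width: 0.044
grasp_force: 42.4
```

```bash
python3 m.py .579 -.1885 .02 -1.613
```

```text
d [-0.05  0.31  1.19] w [ 0.001  0.    -0.006] tcp [ 0.5821 -0.1891  0.0319] t 26.675 w 0.04403220994726618 q [-0.06  0.5  -0.05 -0.   -1.02  0.01]
```

Request:
move_arm(
  targets=[
    {"wx": 0,"wy": 0,"wz": 0,"dx": 0,"dy": 0.3,"dz": 0,"fingers": 1},
    {"wx": 0,"wy": 0,"wz": 0,"dx": 0,"dy": 0.3,"dz": 0.5,"fingers": 1},
    {"wx": 0,"wy": 0,"wz": 0,"dx": 0,"dy": 0.3,"dz": 0.9,"fingers": 1},
    {"wx": 0,"wy": 0,"wz": 0,"dx": 0,"dy": 0.3,"dz": 1.1,"fingers": 1},
    {"wx": 0,"wy": 0,"wz": 0,"dx": 0,"dy": 0.3,"dz": 1.1,"fingers": 1},
  ],
)

```text
time: 27.3
tcp_pos: [0.5794, -0.1891, 0.0214]
tool_rot: [-0.0, -0.69, 0.724, 0.0]
wrist_force: [-0.5, -0.5, 0.0]
width: 0.0438
grasp_force: 42.4
```

Request:
move_arm(
  targets=[
    {"wx": 0,"wy": 0,"wz": 0,"dx": 0,"dy": 0,"dz": 0.1,"fingers": 1},
    {"wx": 0,"wy": 0,"wz": 0,"dx": 0,"dy": 0,"dz": 0.2,"fingers": 1},
    {"wx": 0,"wy": 0,"wz": 0,"dx": 0,"dy": 0,"dz": 0.2,"fingers": 1},
  ],
)

```text
time: 27.68
tcp_pos: [0.5797, -0.1891, 0.02]
tool_rot: [0.0, -0.69, 0.724, -0.0]
wrist_force: [-0.8, -0.2, 2.0]
width: 0.0438
grasp_force: 42.6
```

Request:
move_arm(
  targets=[
    {"wx": 0,"wy": 0,"wz": 0,"dx": 0,"dy": 0,"dz": 0,"fingers": -0.3},
    {"wx": 0,"wy": 0,"wz": 0,"dx": 0,"dy": 0,"dz": 0,"fingers": -0.5},
    {"wx": 0,"wy": 0,"wz": 0,"dx": 0,"dy": 0,"dz": 0,"fingers": -0.5},
    {"wx": 0,"wy": 0,"wz": 0,"dx": 0,"dy": 0,"dz": -3,"fingers": -0.5},
    {"wx": 0,"wy": 0,"wz": 0,"dx": 0,"dy": 0,"dz": -8,"fingers": -0.5},
    {"wx": 0,"wy": 0,"wz": 0,"dx": 0,"dy": 0,"dz": -14,"fingers": -0.5},
    {"wx": 0,"wy": 0,"wz": 0,"dx": 0,"dy": 0,"dz": -20,"fingers": -0.5},
    {"wx": 0,"wy": 0,"wz": 0,"dx": -2,"dy": 6,"dz": -22,"fingers": -0.5},
  ],
)

```text
time: 28.68
tcp_pos: [0.5278, -0.1684, 0.242]
tool_rot: [0.002, -0.69, 0.724, -0.003]
wrist_force: [-0.5, 1.1, -0.1]
width: 0.0639
grasp_force: 0.0
```

Request:
move_arm(
  targets=[
    {"wx": 0,"wy": 0,"wz": 0,"dx": -3,"dy": 5,"dz": 0,"fingers": -0.5},
    {"wx": 0,"wy": 0,"wz": 0,"dx": -6,"dy": 10,"dz": 0,"fingers": -0.5},
    {"wx": 0,"wy": 0,"wz": 0,"dx": -10,"dy": 12,"dz": 0,"fingers": -0.5},
    {"wx": 0,"wy": 0,"wz": 0,"dx": -10,"dy": 12,"dz": 0,"fingers": -0.5},
    {"wx": 0,"wy": 0,"wz": 0,"dx": -10,"dy": 12,"dz": 0,"fingers": -0.5},
  ],
)

```text
time: 29.3
tcp_pos: [0.4091, -0.062, 0.2387]
tool_rot: [0.0, -0.69, 0.724, -0.0]
wrist_force: [0.6, -0.4, -1.2]
width: 0.0642
grasp_force: 0.0
```

```bash
python3 - <<'E'
from h import *
g=grab('side');t=grab('top')
cv2.imwrite('pics/l.png',np.hstack([cv2.resize(g['color'][160:310,240:390,::-1],(400,400)),cv2.resize(t['color'][170:270,260:420,::-1],(400,250)).__class__(cv2.copyMakeBorder(cv2.resize(t['color'][170:270,260:420,::-1],(400,250)),0,150,0,0,0).shape,np.uint8) if 0 else cv2.copyMakeBorder(cv2.resize(np.ascontiguousarray(t['color'][170:290,260:420,::-1]),(400,300)),0,100,0,0,cv2.BORDER_CONSTANT)]))
E
```

```text
(no output)
```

View pics/l.png

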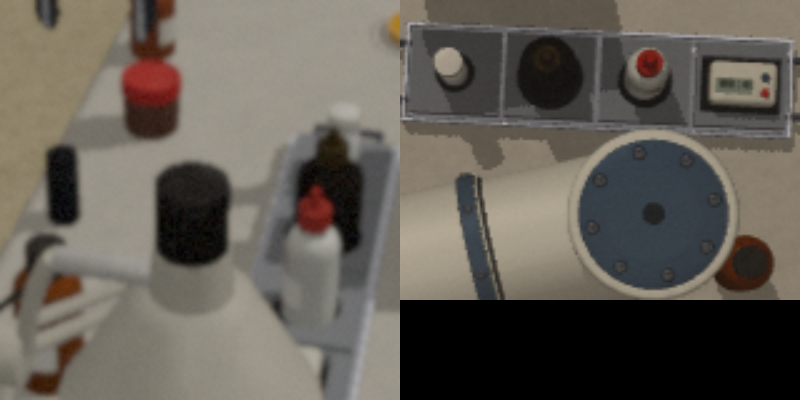

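```bash
python3 - <<'E'
from h import *
from rig import ticket
t=load('top')
print(onz(t,360.2,195.8,.125), onz(t,260+.4*342,170+.4*83,.037))
print(ticket.sign_off())
E
```

```text
[ 0.58050834 -0.0892248   0.125     ] [ 0.57636333 -0.18813281  0.037     ]
the job is handed in; nothing more can be done
None
```

All four items were set down in their own pockets and the job was handed in at about 29 s; the last images show each seated and the capped bottles standing, but no verdict came back, and I viewed 16 pictures, two over the limit of 14.

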